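# Press a lens barrel into a twin V-block

## Task

Leaving everything else on the table where it stands, take the lens barrel out of its plastic storage rest, lay it centred in the steel twin V-block and let go; then lay the eraser that lies in front of the two brass weights flat on top of the barrel, near the middle of its length, as a soft pad, and let go so that it balances there by itself. Finally push straight down on the eraser with the fingertips, gently, with about 10 N, so that the barrel is pressed onto both faces of the V, and finish while still holding it pressed: do not let go at the end.

Things in the scene. Friction and masses are not known exactly. Their poses are not given: they have to be found in the camera images.
- barrel_center (a point): Centre of the lens barrel: a smooth lying aluminium tube 48 mm in diameter and 110 mm long with a glass window at each end, about 0.22 kg, loose. Its axis is its own y; it may be rolled about that axis to any angle. It starts lying in the storage rest, parallel to the rails, and fits a grip across its 48 mm diameter, at the middle of its length.
- lens_barrel: The lens barrel itself, same point and axes as barrel_center.
- storage_rest: Grey plastic rest in which the barrel starts, fixed: plate 52 x 76 mm, 8 mm thick, with two rails along its y, 30 mm apart (40 mm over their outer sides, 21 mm high). Origin on the table under its centre; z up. The barrel's axis lies 40.8 mm above the table in it, and its underside 16.8 mm.
- v_fixture: Steel twin V-block, fixed to the table: a grey plate 92 x 130 mm, 8 mm thick, with two equal upright V-blocks on it, each 68 mm wide across the groove, 20 mm long and 44 mm high, centred 35 mm either side of the middle, so that a free gap of 50 mm for the fingers lies between them. The common 90 degree V groove runs along its y and opens upward, 44 mm wide at the top. Origin on the table under its centre; z up.
- seat (a point): Where the centre of the lens barrel lies when seated: on the groove's middle plane, half-way along the fixture, 55.9 mm above the table; axes as v_fixture (y along the groove). The top line of the seated barrel is 79.9 mm above the table. Each V-block then carries the barrel with about 10 mm left over at each end.
- flank_plus: The two V faces on the fixture's +x side (both blocks), fixed to v_fixture, same origin and axes as v_fixture. It carries one contact line of the barrel.
- flank_minus: The two V faces on the fixture's -x side (both blocks), fixed to v_fixture, same origin and axes as v_fixture. It carries the other contact line.
- eraser_center (a point): Centre of the eraser: a block 21 x 42 x 13 mm (its x, y, z) in a paper sleeve, loose, 20 g, lying flat on the table with z up, left of the lamp and nearer the robot than the two brass weights (not the similar eraser at the far edge beside a blue pen). This point is 6.3 mm above its underside. Laid with its centre over the barrel's axis it balances there, its long side along the barrel or across it.
- eraser: The eraser itself; origin at the centre of its underside.
- weight_100g: Bystander: larger brass weight, 22 mm across, 30 mm high, loose; origin at its underside.
- weight_50g: Bystander: smaller brass weight, 18 mm across, 24 mm high, loose; origin at its underside.
- vial_a: Bystander: upright glass vial with white cap, 21 mm across, 52 mm high, loose; origin at its underside.
- cork: Bystander: cork, 26 mm across, 24 mm high, loose; origin at its underside.

How it is judged:
On the way, in this order (a step that is already met when the one before it is completed fails the run):
1. the lens barrel lies centred in the twin V-block on both faces, let go (horizontal distance between barrel_center and seat below 0.014 m and z of barrel_center in the frame of seat between -0.003 and 0.003 m and angle between the y axis of barrel_center and the y axis of seat, either way round below 0.06 rad and linear speed of lens_barrel below 0.02 m/s and contact force between lens_barrel and the fingers below 0.3 N and contact force between lens_barrel and flank_plus above 0.3 N and contact force between lens_barrel and flank_minus above 0.3 N), for 0.3 s.
2. the eraser balances flat on top of the seated barrel, touched by nothing else (horizontal distance between barrel_center and seat below 0.014 m and z of barrel_center in the frame of seat between -0.003 and 0.003 m and angle between the y axis of barrel_center and the y axis of seat, either way round below 0.06 rad and linear speed of each of lens_barrel, eraser below 0.02 m/s and contact force between lens_barrel and the fingers below 0.3 N and angle between the z axis of eraser_center and the z axis of seat, either way round below 0.28 rad and y of eraser_center in the frame of barrel_center between -0.03 and 0.03 m and z of eraser_center in the frame of seat between 0.025 and 0.036 m and contact force between eraser and the fingers below 0.03 N and contact force between eraser and lens_barrel above 0.05 N), for 0.4 s.
At the end, for the whole second after the job is handed in: Barrel seated at rest (14 mm endwise, 3 mm in height, 0.06 rad), not touched by the fingers; eraser on it within 30 mm of its middle and 0.28 rad of level; fingers push the eraser with over 4 N, each side of the V carries 3 to 30 N (horizontal distance between barrel_center and seat below 0.014 m and z of barrel_center in the frame of seat between -0.003 and 0.003 m and angle between the y axis of barrel_center and the y axis of seat, either way round below 0.06 rad and linear speed of each of lens_barrel, eraser below 0.02 m/s and contact force between lens_barrel and the fingers below 0.3 N and angle between the z axis of eraser_center and the z axis of seat, either way round below 0.28 rad and y of eraser_center in the frame of barrel_center between -0.03 and 0.03 m and z of eraser_center in the frame of seat between 0.025 and 0.036 m and contact force between lens_barrel and flank_plus between 3 and 30 N and contact force between lens_barrel and flank_minus between 3 and 30 N and contact force between eraser and the fingers above 4 N and contact force between eraser and lens_barrel above 4 N); the arm keeps its last pose, push and grip.
It fails at once if the barrel is slammed or pressed into the V with more than 45 N on one side (contact force between lens_barrel and flank_plus above 45 N or contact force between lens_barrel and flank_minus above 45 N).
It fails at once if a weight, the vial or the cork is moved by more than 25 mm (distance of any of weight_100g, weight_50g, vial_a, cork from where it was at the start of the episode above 0.025 m).
It also fails if it takes over 72 s, if anything falls off the work surface, if the arm or the gripper's body presses on something with over 40 N, if the wrist force passes 120 N, or if a joint passes its speed limit or range.

## Robot

A 7-joint arm with a two-finger parallel gripper is mounted at the origin on a cart in front of the work surface, level with it; the furniture and walls round the work are solid. World frame = base frame: x ahead of the robot, y to its left, z up, the work surface at z = 0. Lengths are in m, angles in rad, forces in N, time in s.
With the tool pointing down it reaches from about 0.4 to 0.9 m from the base axis. Payload 5.6 kg.
Tool frame: the origin (TCP) lies midway between the tips of the shut fingers; the grasp point (between the pads) lies 19 mm behind it; z points along the fingers, y is the direction in which the jaws open and shut (so a half turn about z gives the same grasp; the last joint's range is limited). The gripper opens to 92 mm and grips with 3 to 60 N. Pads are 20 mm wide; open, the fingers measure 128 mm over their backs; the gripper's body (75 mm by 189 mm) begins 69 mm behind the grasp point.
Start: joints at [-1.377, 0.468, -0.012, 1.603, 0.006, 1.071, -0.056], TCP at [0.153, 0.632, 0.178] pointing down, gripper open.
Joint ranges: [-2.53, 2.53], [-0.31, 2.02], [-1.57, 1.55], [0.28, 2.44], [-1.29, 4.43], [0.15, 1.84], [-2.92, 2.92]. Speed limits (rad/s): [2.57, 2.57, 3.14, 3.14, 3.14, 3.14, 3.14].

## Interface

Orientations are given as a rotation vector (axis times angle).
In Python, from bench import manip gives the robot as it stands.
- The arm moves only by the tool apply_moves, never from a script. Its argument "rows" is text: rows parted by semicolons, each of 5 numbers parted by spaces: the opening in per cent of the stroke, from 0 (shut) to 100 (fully open), then the shift along the world's x, y, z in units of 0.03 m (1.0 is 0.03 m), then the turn about the world's z in units of 45 degrees (1.0 is 45 degrees). A call has 1 to 12 rows; each row shifts and turns the commanded pose from where the row before left it; what a row does not reach is not made up. A row lasts 1/8 s, in which the tool goes at most 62.5 mm and 10.7 degrees, less where a joint would pass 70% of its speed; a pose out of reach is approached as far as the arm can. A call with a number of a shift or a turn outside -1 to 1 is refused whole. A call with a gripper value outside its range is refused whole. The fingers move at their own pace and stop on an object; the grip force is fixed at half the most. Time passes only in rows, so rows that do not move let the fingers close. It gives the time, the measured TCP pose, the force and the opening at its end, in the units of the state.
- manip.state(): the state, without advancing time (a new reading comes with each control period).
- manip.read_camera(name): name is "scene" or "top"; returns (picture, depth): 384x512x3 uint8, red, green, blue; 384x512 float32, m along the optical axis (not along the pixel's ray), 0 where there is no reading.
- manip.calibration(name): a dict with "fx", "fy", "cx", "cy" (pixels), "rvec" (rotation vector, rad) and "tvec" (3), from world to camera coordinates, as OpenCV has them. Camera axes: x right, y down, z forward; pixel columns grow to the right and rows downward; lengths in m; the calibration is good to about 2 mm. A picture is of the moment at which its call begins. calibration takes no time and is no camera call.
- manip.sign_off(): hands the job in, once; it reports no verdict.
The state is a dict: "clock": time; "joints": joint angles; "joint_velocities": joint speeds; "tau": joint torques, N m; "position": TCP position; "tool_rot": TCP orientation; "contact_force": force on the tool from outside, world axes, zero at the start; "wrist_torque": the same for the moment, N m; "finger_gap": finger opening in m.
Only numpy, scipy, OpenCV 4.12 (cv2) and the standard library are available. Lean on these libraries where they do the work, as an engineer would, in place of code of your own. Each camera call takes 0.05 s, during which the arm holds its last target.

## Working session

There is one attempt and no reset: what is moved stays moved. The work goes in short steps, Python scripts to look and compute and a tool call to move; the robot and the scene stay as the last step left them, time stands still between calls to the robot, and variables do not carry over. Pictures are saved under pics/ and viewed, and the job is handed in when it is done.

Besides the shell and the picture viewer there is one more tool, called after ">>>" as a command line: name --argument value ..., lists and objects as JSON in quotes. apply_moves: Moves the arm, as the interface text tells. Its arguments: {"type":"object","properties":{"rows":{"type":"string"}},"required":["rows"]}

```bash
ls; mkdir -p pics
python3 - <<'E'
from bench import manip
import cv2,numpy as np
print(manip.state())
for n in("scene","top"):
    p,d=manip.read_camera(n); cv2.imwrite(f"pics/{n}0.png",p[:,:,::-1]); np.savez(f"{n}0.npz",p=p,d=d); print(n,manip.calibration(n))
E
```

```text
pics
{'clock': 0.0, 'joints': array([-1.37698509,  0.46836633, -0.01159407,  1.60363916,  0.00597902,
        1.0714082 , -0.05632173]), 'joint_velocities': array([-2.56249661e-04, -4.06061208e-04, -7.86816321e-04,  2.17877624e-05,
       -5.86079802e-04, -1.77629527e-03,  3.13780648e-03]), 'tau': array([ 7.92376068e-04, -5.20570707e+01, -1.23341652e-02, -2.43752736e+01,
       -5.66587178e-02,  1.75925600e-02,  1.87475002e-04]), 'position': array([0.15240955, 0.63119686, 0.17674101]), 'tool_rot': array([-3.71262972e-01, -3.11947518e+00,  2.80162762e-03]), 'contact_force': array([1.24797924, 0.45443393, 0.40195606]), 'wrist_torque': array([ 0.04215156,  0.04153584, -0.01787615]), 'finger_gap': 0.09164781278986134}
scene {'fx': 461.39536581457736, 'fy': 461.39536581457736, 'cx': 250.14088390213584, 'cy': 189.71579524995076, 'rvec': array([ 2.13127365, -1.0600595 ,  0.47785073]), 'tvec': array([-0.32709384,  0.33892821,  1.09250394])}
top {'fx': 436.22846623766355, 'fy': 436.22846623766355, 'cx': 257.81771045604745, 'cy': 188.7417399460799, 'rvec': array([ 2.09196415, -2.12975301,  0.18098843]), 'tvec': array([0.01974644, 0.54201086, 1.12596321])}
```

View pics/scene0.png

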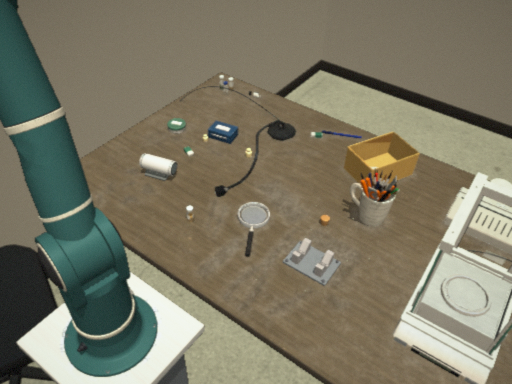

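View pics/top0.png

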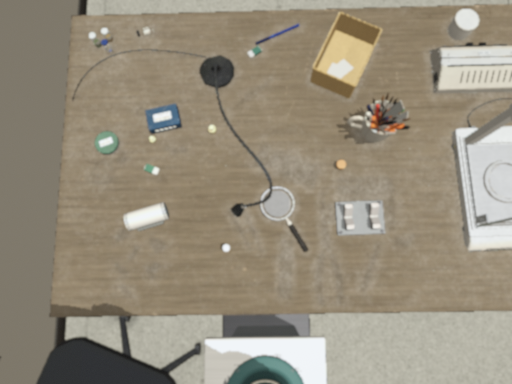

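```bash
cat > h.py <<'E'
import numpy as np,cv2
from bench import manip
C={n:manip.calibration(n) for n in("scene","top")}
def K(n):
    c=C[n]; return np.array([[c['fx'],0,c['cx']],[0,c['fy'],c['cy']],[0,0,1]])
def proj(n,P):
    c=C[n]; return cv2.projectPoints(np.float64(P).reshape(-1,3),c['rvec'],c['tvec'],K(n),None)[0].reshape(-1,2)
def ray(n,uv):
    R=cv2.Rodrigues(C[n]['rvec'])[0]; o=-R.T@C[n]['tvec']
    uv=np.float64(uv).reshape(-1,2); d=np.c_[uv,np.ones(len(uv))]@np.linalg.inv(K(n)).T@R
    return o,d
def plane(n,uv,z):
    o,d=ray(n,uv); return o+d*((z-o[2])/d[:,2])[:,None]
def tri(a,b):
    oa,da=ray("scene",a);ob,db=ray("top",b); da=da[0]/np.linalg.norm(da);db=db[0]/np.linalg.norm(db)
    s=np.linalg.lstsq(np.c_[da,-db],ob-oa,rcond=None)[0]; p=oa+s[0]*da;q=ob+s[1]*db
    return (p+q)/2,np.linalg.norm(p-q)
def cloud(n,d):
    v,u=np.mgrid[:384,:512]; o,dd=ray(n,np.c_[u.ravel(),v.ravel()]); 
    return (o+dd*d.reshape(-1,1)).reshape(384,512,3)
E
python3 - <<'E'
from h import *
print(proj("top",[[.1524,.6312,.1767],[0,0,0],[.5,0,0],[.5,.3,0]]),proj("scene",[[.1524,.6312,.1767],[0,0,0]]))
p=np.load("top0.npz")['p'];q=np.load("scene0.npz")['p']
def s(n,im,x,y,w,h,k): cv2.imwrite(f"pics/{n}.png",cv2.resize(im[y:y+h,x:x+w,::-1],None,fx=k,fy=k,interpolation=cv2.INTER_CUBIC))
s("t_left",p,90,90,150,140,5); s("t_right",p,310,140,100,110,5); s("s_left",q,120,110,140,120,5)
s("s_right",q,270,200,100,90,6)
for n in("top","scene"):
    d=np.load(n+"0.npz")['d']; c=cloud(n,d); print(n,c[300 if n=="top" else 240,200 if n=="top" else 220], (d==0).mean())
E
```

```text
[[-13.26064049 351.6645483 ]
 [265.46801189 398.73134154]
 [262.0657787  207.05913645]
 [155.45942648 209.07999104]] [[ -6.60748978 141.76086878]
 [111.99989018 332.85478038]]
top [0.24992447 0.17167664 0.00143235] 0.0038808186848958335
scene [ 0.37551857 -0.02205308  0.00262691] 0.004058837890625
```

View pics/t_left.png

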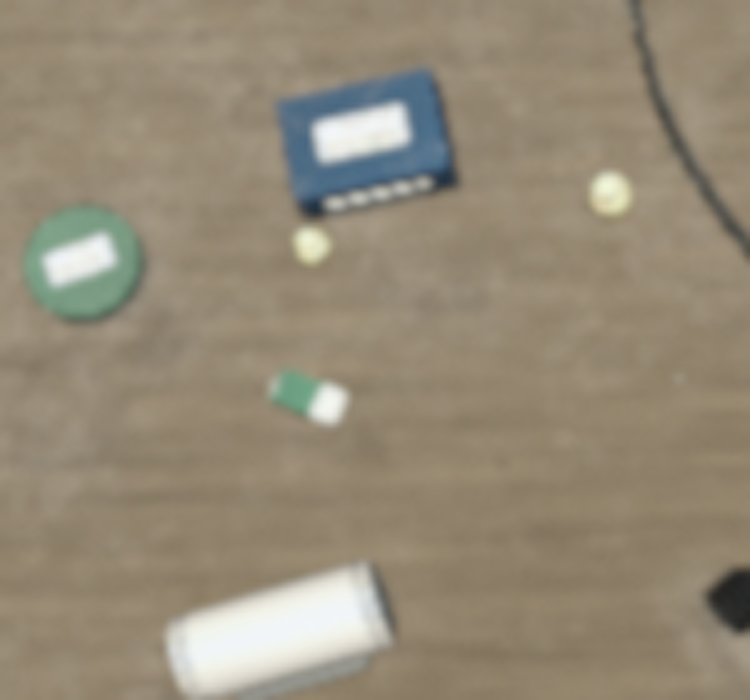

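View pics/t_right.png

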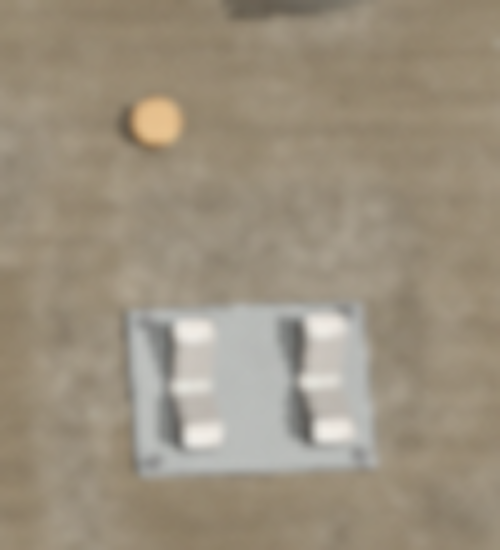

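View pics/s_left.png

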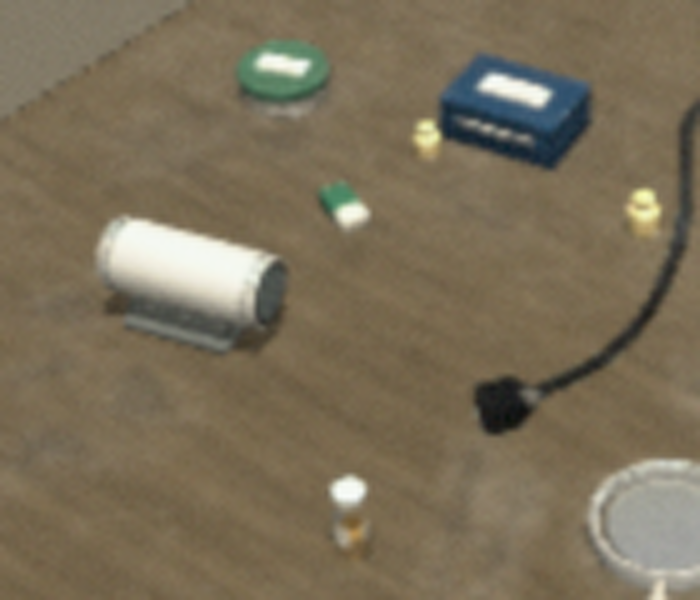

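View pics/s_right.png

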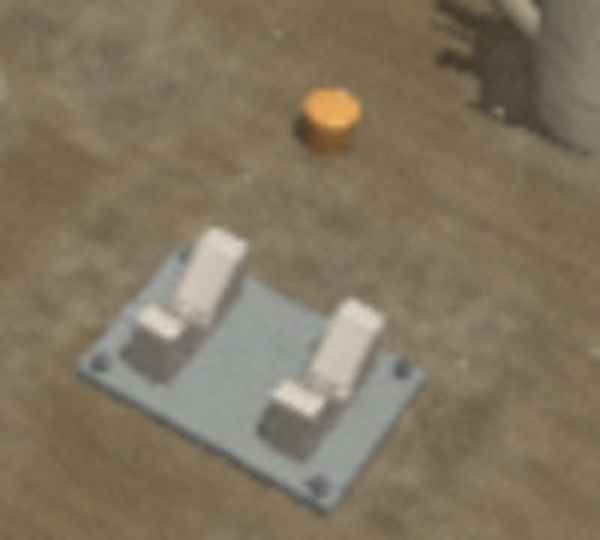

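```bash
cat > m0.py <<'E'
from h import *
T=np.load("top0.npz");S=np.load("scene0.npz")
ct=cloud("top",T['d']);cs=cloud("scene",S['d'])
def box(c,x0,x1,y0,y1,z0,z1): return c[(c[...,0]>x0)&(c[...,0]<x1)&(c[...,1]>y0)&(c[...,1]<y1)&(c[...,2]>z0)&(c[...,2]<z1)]
def rect(P):
    r=cv2.minAreaRect(np.float32(P[:,:2])); return np.round(r[0],4),np.round(r[1],4),round(r[2],2)
# barrel by mask in top -> horizontal plane at axis height
def big(m):
    n,l,s,c=cv2.connectedComponentsWithStats(m.astype(np.uint8)); return l==1+np.argmax(s[1:,4])
def window(m,x,y,w,h):
    o=np.zeros_like(m);o[y:y+h,x:x+w]=m[y:y+h,x:x+w];return o
for n,X in(("top",T),("scene",S)):
    c=cloud(n,X['d']); p=X['p'].astype(int)
    uvb=plane(n,[[146,217]] if n=="top" else [[157,166]],.04)[0]
    print(n,"approx barrel",uvb)
    B=box(c,uvb[0]-.1,uvb[0]+.1,uvb[1]-.1,uvb[1]+.1,.03,.08); print("barrel",len(B),rect(B),B[:,2].max(),np.percentile(B[:,2],95))
    e=plane(n,[[152,170]] if n=="top" else [[188.5,151.5]],.006)[0]; print("eraser approx",e)
    for z0 in(.006,):
        E=box(c,e[0]-.04,e[0]+.04,e[1]-.04,e[1]+.04,z0,.03); print("eraser",len(E),rect(E) if len(E) else 0,E[:,2].max())
    f=plane(n,[[360,217]] if n=="top" else [[312,261]],.004)[0]; print("fix approx",f)
    F=box(c,f[0]-.09,f[0]+.09,f[1]-.09,f[1]+.09,.035,.06); print("blocks",len(F),rect(F),np.median(F[:,2]))
    F=box(c,f[0]-.09,f[0]+.09,f[1]-.09,f[1]+.09,.005,.06); print("plate",len(F),rect(F))
E
python3 m0.py
```

```text
top approx barrel [0.47273452 0.31481212 0.04      ]
barrel 768 (array([0.4756, 0.3132]), array([0.0474, 0.1117]), 16.47) 0.07180672214981776 0.06750458478771862
eraser approx [0.61178904 0.31165541 0.006     ]
eraser 120 (array([0.6024, 0.3136]), array([0.0785, 0.0597]), 84.29) 0.019902514416849426
fix approx [ 0.46644445 -0.27025676  0.004     ]
blocks 257 (array([ 0.4661, -0.268 ]), array([0.0669, 0.091 ]), 1.1) 0.04313546014420089
plate 1635 (array([ 0.4657, -0.271 ]), array([0.178, 0.178]), 0.27)
scene approx barrel [0.46733375 0.31171025 0.04      ]
barrel 528 (array([0.4698, 0.311 ]), array([0.0498, 0.1164]), 19.27) 0.07139444948083884 0.06851741545492263
eraser approx [0.61357149 0.31285137 0.006     ]
eraser 83 (array([0.6143, 0.3131]), array([0.0706, 0.0813]), 4.05) 0.019079009623385712
fix approx [ 0.46914786 -0.26784756  0.004     ]
blocks 262 (array([ 0.4635, -0.2694]), array([0.0727, 0.0905]), 1.07) 0.043294105411720574
plate 1549 (array([ 0.4694, -0.2675]), array([0.1772, 0.1784]), 89.47)
```

```bash
cat > m1.py <<'E'
from m0 import *
print("----")
def cc(m,seed):
    n,l=cv2.connectedComponents(m.astype(np.uint8)); return l==l[seed[1],seed[0]]
def outl(m): 
    k=cv2.findContours(m.astype(np.uint8),cv2.RETR_EXTERNAL,cv2.CHAIN_APPROX_NONE)[0]; return max(k,key=len).reshape(-1,2)
def up(p,x,y,w,h,k=4):
    return cv2.resize(p[y:y+h,x:x+w],None,fx=k,fy=k,interpolation=cv2.INTER_CUBIC)
for n,X in(("top",T),("scene",S)):
    p=X['p']
    k=4
    def go(name,x,y,w,h,f,seed,z):
        im=up(p,x,y,w,h,k); lab=cv2.cvtColor(im,cv2.COLOR_RGB2LAB).astype(int); hsv=cv2.cvtColor(im,cv2.COLOR_RGB2HSV).astype(int)
        m=f(im.astype(int),hsv,lab); m=cv2.morphologyEx(m.astype(np.uint8),cv2.MORPH_CLOSE,np.ones((5,5)))
        m=cv2.morphologyEx(m,cv2.MORPH_OPEN,np.ones((5,5)))
        s=((seed[0]-x)*k,(seed[1]-y)*k); m=cc(m,(int(s[0]),int(s[1])))
        o=im.copy(); ct_=outl(m); cv2.drawContours(o,[ct_.reshape(-1,1,2)],-1,(255,0,0),1); cv2.imwrite(f"pics/m_{n}_{name}.png",o[:,:,::-1])
        uv=(ct_+.5)/k-.5+[x,y]; P=plane(n,uv,z); print(n,name,rect(P)); return uv
    if n=="top":
        go("barrel",110,190,75,50,lambda r,h,l:(l[...,0]>165)&(l[...,2]<140),(146,217),.0408)
        go("eraser",135,155,35,30,lambda r,h,l:(l[...,1]<122)|(h[...,1]<55),(152,170),.0126)
        go("plate",325,190,70,60,lambda r,h,l:(l[...,2]<132),(360,217),.008)
    else:
        go("barrel",130,145,60,45,lambda r,h,l:(l[...,0]>150)&(l[...,2]<140),(157,166),.0408)
        go("eraser",175,135,28,30,lambda r,h,l:(l[...,1]<122)|(h[...,1]<55),(187,150),.0126)
        go("plate",278,230,70,60,lambda r,h,l:(l[...,2]<132),(312,261),.008)
a=cv2.imread("pics/m_top_barrel.png");b=cv2.imread("pics/m_top_eraser.png");c=cv2.imread("pics/m_top_plate.png")
d=cv2.imread("pics/m_scene_barrel.png");e=cv2.imread("pics/m_scene_eraser.png");f=cv2.imread("pics/m_scene_plate.png")
o=np.zeros((500,780,3),np.uint8);
x=0
for i in(a,b,c): o[:i.shape[0],x:x+i.shape[1]]=i;x+=i.shape[1]
x=0
for i in(d,e,f): o[250:250+i.shape[0],x:x+i.shape[1]]=i;x+=i.shape[1]
cv2.imwrite("pics/masks.png",o)
E
python3 m1.py | sed '1,/----/d'
```

```text
top barrel (array([0.4749, 0.3191]), array([0.0501, 0.1188]), 15.93)
top eraser (array([0.6141, 0.3121]), array([0.0524, 0.0296]), 63.08)
top plate (array([ 0.4653, -0.2681]), array([0.0918, 0.1307]), 1.21)
scene barrel (array([0.4772, 0.3265]), array([0.0619, 0.1281]), 15.48)
scene eraser (array([0.6104, 0.3101]), array([0.055 , 0.0271]), 64.53)
scene plate (array([ 0.4628, -0.2691]), array([0.093 , 0.1291]), 1.19)
```

View pics/masks.png

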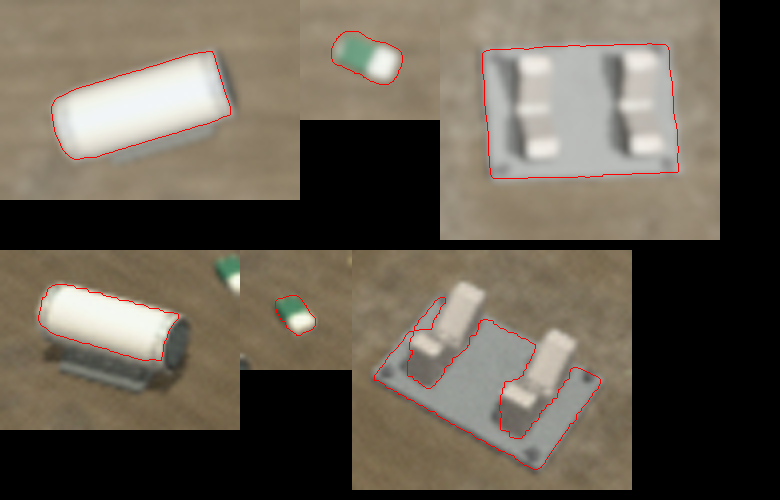

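>>> apply_moves --rows "100 0.89 -0.88 -0.07 -0.11;100 0.89 -0.88 -0.07 -0.11;100 0.89 -0.88 -0.07 -0.11;100 0.89 -0.88 -0.07 -0.11;100 0.89 -0.88 -0.07 -0.11;100 0.89 -0.88 -0.07 -0.11;100 0.89 -0.88 -0.07 -0.11;100 0.89 -0.88 -0.07 -0.11;100 0.89 -0.88 -0.07 -0.11;100 0.89 -0.88 -0.07 -0.11;100 0.89 -0.88 -0.07 -0.11;100 0.89 -0.88 -0.07 -0.11"

```text
clock: 1.6
position: [0.4741, 0.3132, 0.1524]
tool_rot: [1.875, 2.521, 0.0]
contact_force: [0.0, 0.5, -0.2]
finger_gap: 0.0916
```

>>> apply_moves --rows "100 0 0 0 0;100 0 0 0 0"

```text
clock: 1.85
position: [0.4726, 0.3151, 0.1523]
tool_rot: [-1.868, -2.525, 0.0]
contact_force: [0.6, 1.2, -0.0]
finger_gap: 0.092
```

```bash
cat > look.py <<'E'
import sys
from h import *
# look.py tag x y z : crops round a world point in both views
tag=sys.argv[1]; P=np.array([list(map(float,sys.argv[2:5]))]); o=[]
for n in("scene","top"):
    p,d=manip.read_camera(n); np.savez(f"{n}_{tag}.npz",p=p,d=d)
    u,v=proj(n,P)[0]; x=int(np.clip(u-39,0,512-78));y=int(np.clip(v-50,0,384-100))
    print(n,"crop origin",x,y); o.append(cv2.resize(p[y:y+100,x:x+78,::-1],None,fx=5,fy=5,interpolation=cv2.INTER_CUBIC))
cv2.imwrite(f"pics/{tag}.png",np.hstack(o)); s=manip.state(); print(s['clock'],s['position'],s['contact_force'],s['finger_gap'])
E
python3 look.py a1 .475 .313 .08
```

```text
scene crop origin 117 104
top crop origin 103 164
1.95 [0.47206578 0.31599308 0.15242739] [ 0.63820087  0.43805492 -0.4634151 ] 0.09193042121038357
```

View pics/a1.png

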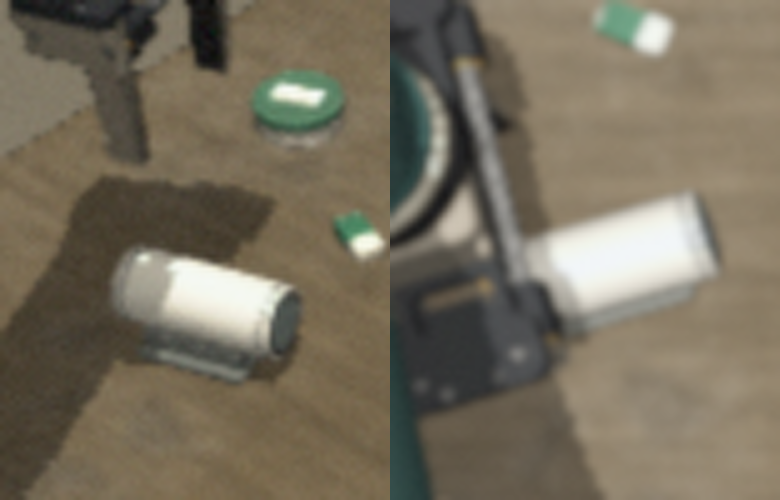

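Run:
```python
from h import *
t=np.array([.4721,.316,.1524]); j=np.array([np.cos(np.radians(17)),np.sin(np.radians(17)),0])
print(proj("scene",[t,t-j*.055,t+j*.055])); print(proj("top",[t,t-j*.055,t+j*.055]))
print(proj("top",[[.474,.3125,.0408]]))
```

```text
[[152.61716852 136.43462323]
 [143.63676754 146.94610779]
 [161.12521833 126.47602179]]
[[132.97160814 211.45172757]
 [138.69288304 232.73846795]
 [127.35983427 190.57239986]]
[[146.78291204 216.4827546 ]]
```

Run:
```python
from h import *
X=np.load("scene_a1.npz"); c=cloud("scene",X['d'])
for (x0,x1,y0,y1) in((130,152,115,150),(150,166,100,132)):
    for v in range(y0,y1,2):
        r=c[v,x0:x1]; m=r[:,2]>.1
        if m.any(): print(v,m.sum(),x0+np.flatnonzero(m)[[0,-1]],np.round(np.median(r[m],0),3))
print(proj("scene",[[.472,.316,.152],[.472,.316,.172]]))
X=np.load("top_a1.npz"); c=cloud("top",X['d'])
```

```text
115 15 [130 144] [0.396 0.273 0.288]
117 10 [134 143] [0.398 0.269 0.284]
119 10 [135 144] [0.414 0.292 0.256]
121 10 [135 144] [0.413 0.292 0.25 ]
123 9 [136 144] [0.414 0.29  0.242]
125 10 [136 145] [0.415 0.293 0.236]
127 9 [137 145] [0.416 0.292 0.228]
129 8 [138 145] [0.418 0.293 0.221]
131 9 [138 146] [0.42  0.295 0.214]
133 8 [139 146] [0.418 0.295 0.206]
135 8 [139 146] [0.418 0.293 0.199]
100 13 [150 162] [0.518 0.322 0.254]
102 11 [150 162] [0.515 0.321 0.248]
104 10 [150 162] [0.518 0.323 0.24 ]
106 8 [155 162] [0.519 0.324 0.233]
108 8 [155 162] [0.518 0.325 0.227]
110 8 [155 162] [0.517 0.324 0.219]
112 7 [156 162] [0.517 0.323 0.212]
114 9 [150 163] [0.519 0.325 0.203]
116 7 [156 162] [0.518 0.328 0.196]
118 1 [161 161] [0.518 0.32  0.193]
[[152.61023678 136.55644245]
 [151.75901676 131.19861745]]
```

>>> apply_moves --rows "55 0 0 0 0;55 0 0 0 0;55 0 0 0 0;55 0 0 0 0;55 0 0 0 0;55 0 0 0 0"

```text
clock: 2.7
position: [0.473, 0.315, 0.1525]
tool_rot: [1.868, 2.526, 0.0]
contact_force: [0.6, 0.2, 0.0]
finger_gap: 0.0506
```

```bash
cat > tips.py <<'E'
import sys
from h import *
X=np.load(f"scene_{sys.argv[1]}.npz"); c=cloud("scene",X['d'])
s=manip.state();t=s['position'];a=s['tool_rot'];y=2*np.arctan2(a[1],a[0])-np.pi/2
j=np.array([np.cos(y),np.sin(y)]); w=np.array([-j[1],j[0]])
P=c[(c[...,2]>max(.1,t[2]-.02))&(np.abs(c[...,:2]-t[:2]).max(-1)<.12)]
L=np.c_[(P[:,:2]-t[:2])@j,(P[:,:2]-t[:2])@w,P[:,2]-t[2]]
for z0 in np.arange(-.02,.13,.01):
    q=L[(L[:,2]>=z0)&(L[:,2]<z0+.01)]
    for sg in(-1,1):
        r=q[np.sign(q[:,0])==sg]
        if len(r)>2: print(round(z0,3),sg,len(r),"along jaw",np.round(np.percentile(r[:,0],[5,50,95]),3),"across",np.round(np.percentile(r[:,1],[5,95]),3))
E
python3 look.py a2 .474 .3125 .1; python3 tips.py a2
```

```text
scene crop origin 117 100
top crop origin 101 163
2.8 [0.4729655  0.3150541  0.15250237] [ 0.63045222  0.34714509 -0.31478193] 0.0504717118549902
0.04 -1 18 along jaw [-0.039 -0.036 -0.027] across [-0.012  0.005]
0.04 1 16 along jaw [0.022 0.026 0.033] across [-0.011  0.007]
0.05 -1 20 along jaw [-0.041 -0.037 -0.03 ] across [-0.011  0.007]
0.05 1 21 along jaw [0.023 0.026 0.033] across [-0.011  0.01 ]
0.06 -1 24 along jaw [-0.042 -0.038 -0.027] across [-0.011  0.003]
0.06 1 25 along jaw [0.022 0.026 0.036] across [-0.011  0.008]
0.07 -1 20 along jaw [-0.042 -0.04  -0.028] across [-0.012  0.006]
0.07 1 22 along jaw [0.024 0.028 0.037] across [-0.011  0.007]
0.08 -1 27 along jaw [-0.043 -0.038 -0.026] across [-0.013  0.007]
0.08 1 26 along jaw [0.023 0.027 0.038] across [-0.012  0.006]
0.09 -1 18 along jaw [-0.043 -0.039 -0.027] across [-0.012  0.   ]
0.09 1 21 along jaw [0.025 0.028 0.039] across [-0.012  0.001]
0.1 -1 13 along jaw [-0.043 -0.04  -0.029] across [-0.013 -0.008]
0.1 1 24 along jaw [0.025 0.029 0.036] across [-0.013  0.003]
0.11 -1 8 along jaw [-0.044 -0.042 -0.034] across [-0.012 -0.008]
0.11 1 15 along jaw [0.028 0.031 0.04 ] across [-0.013  0.011]
0.12 -1 19 along jaw [-0.087 -0.085 -0.051] across [-0.031  0.024]
0.12 1 17 along jaw [0.028 0.03  0.083] across [-0.027  0.008]
```

View pics/a2.png

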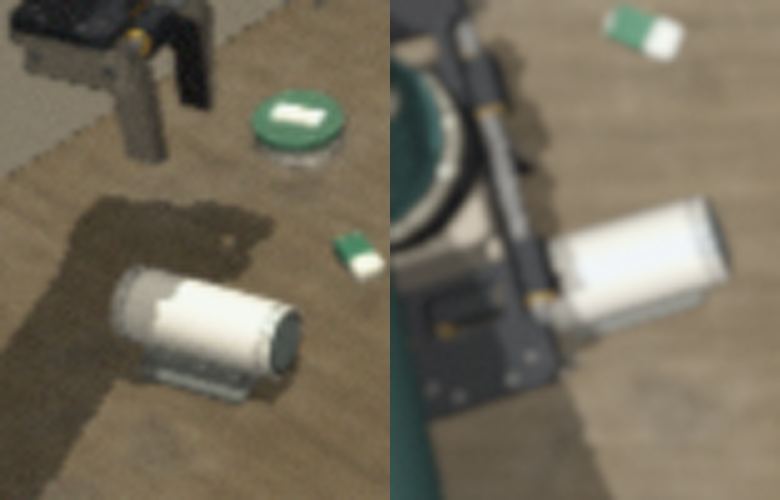

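```bash
sed 's/scene/top/g' tips.py > tipst.py; python3 tipst.py a2
python3 - <<'E'
from h import *
# orange dots: 
print(proj("top",[[.473,.315,.1525]]),proj("scene",[[.473,.315,.1525]]))
for n in("top","scene"):
    c=cloud(n,np.load(n+"_a2.npz")['d']); print(n,[np.round(c[v,u],3) for u,v in ([(300,300),(100,280),(210,150)] if n=="top" else [(220,280),(230,180),(330,300)])])
E
```

```text
0.03 1 3 along jaw [0.028 0.028 0.034] across [-0.008 -0.007]
0.04 -1 5 along jaw [-0.036 -0.029 -0.025] across [-0.01  -0.008]
0.04 1 8 along jaw [0.026 0.028 0.037] across [-0.01  -0.002]
0.05 1 8 along jaw [0.027 0.031 0.039] across [-0.009 -0.006]
0.06 1 7 along jaw [0.027 0.03  0.036] across [-0.01 -0.  ]
0.07 1 5 along jaw [0.027 0.035 0.039] across [-0.011 -0.009]
0.12 -1 7 along jaw [-0.075 -0.053 -0.053] across [-0.02   0.012]
0.12 1 3 along jaw [0.037 0.081 0.085] across [-0.03  -0.026]
[[133.37774281 211.07561569]] [[153.06185279 136.38953101]]
top [array([ 0.246, -0.097,  0.004]), array([0.313, 0.184, 0.691]), array([0.667, 0.146, 0.008])]
scene [array([ 0.27 , -0.109,  0.003]), array([ 0.592,  0.114, -0.   ]), array([ 0.393, -0.367,  0.001])]
```

>>> apply_moves --rows "100 0.1 -0.06 0 0;100 0 0 -0.6 0;100 0 0 -0.6 0;100 0 0 -0.6 0;100 0 0 -0.6 0;100 0 0 -0.6 0;100 0 0 -0.6 0;100 0 0 -0.6 0;100 0 0 -0.6 0;100 0 0 0 0"

```text
clock: 4.05
position: [0.475, 0.3125, 0.0068]
tool_rot: [-1.868, -2.525, 0.004]
contact_force: [0.6, -0.1, 1.1]
finger_gap: 0.0916
```

```bash
python3 look.py a3 .474 .3125 .06
```

```text
scene crop origin 118 110
top crop origin 105 165
4.15 [0.47617455 0.31327086 0.00850515] [-0.02723213  0.27128042  0.63332398] 0.09155306500111642
```

View pics/a3.png

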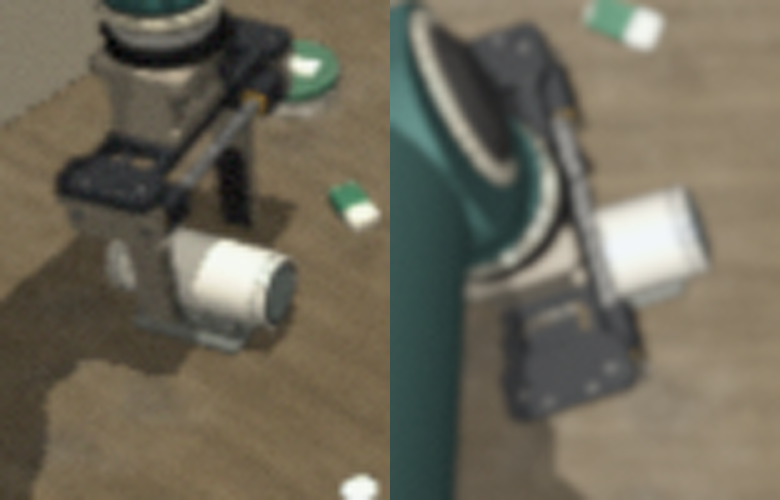

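```bash
cat > tips2.py <<'E'
import sys
from h import *
for n in("scene","top"):
    c=cloud(n,np.load(f"{n}_{sys.argv[1]}.npz")['d'])
    s=manip.state();t=s['position'];a=s['tool_rot'];y=2*np.arctan2(a[1],a[0])-np.pi/2
    j=np.array([np.cos(y),np.sin(y)]); w=np.array([-j[1],j[0]])
    P=c[(np.abs(c[...,:2]-t[:2]).max(-1)<.12)]
    L=np.c_[(P[:,:2]-t[:2])@j,(P[:,:2]-t[:2])@w,P[:,2]]
    g=s['finger_gap']/2
    for lo,hi in((-g-.022,-g+.003),(g-.003,g+.022)):
        m=(L[:,0]>lo)&(L[:,0]<hi)&(abs(L[:,1]+.002)<.012)
        print(n,"z hist 0..100mm/5mm",np.histogram(L[m,2],bins=np.arange(-.005,.1,.005))[0])
E
python3 tips2.py a3
```

```text
scene z hist 0..100mm/5mm [ 3 35  7  0  0  0  0  0  0  1  4  9  5  9  9  7 11 11 12  5]
scene z hist 0..100mm/5mm [ 0  0  0  0  0  0  0  0  0  1  7  9  6 11  9 10  5  9 10  8]
top z hist 0..100mm/5mm [15 30  2  0  0  0  0  0  0  0  0  0  0  0  0  0  0  0  0  0]
top z hist 0..100mm/5mm [17 38  2  0  0  0  0  0  0  1  1  2  3  3  0  3  0  0  0  0]
```

>>> apply_moves --rows "100 0 0 -0.4 0;100 0 0 -0.4 0;100 0 0 0 0;100 0 0 0 0"

```text
clock: 4.65
position: [0.476, 0.3132, -0.0156]
tool_rot: [1.868, 2.526, -0.0]
contact_force: [0.0, 1.1, -0.4]
finger_gap: 0.0921
```

```bash
python3 look.py a4 .474 .3125 .06; python3 tips2.py a4
```

```text
scene crop origin 118 110
top crop origin 105 165
4.75 [ 0.47616909  0.31340898 -0.01525213] [ 0.7625934  -0.25260789 -0.27746531] 0.09180146713577546
scene z hist 0..100mm/5mm [ 1 33  4  0  0  1  5  9  9  7  9 10  9 11  8 10  9 10  7  3]
scene z hist 0..100mm/5mm [ 0  0  0  0  0  0  1  6  9 10  5 10  8  8  9 11  8 11  9  4]
top z hist 0..100mm/5mm [ 7 18  1  0  0  0  0  0  0  0  0  0  0  0  0  0  0  0  0  0]
top z hist 0..100mm/5mm [11 23  1  0  0  2  2  2  2  2  1  0  0  0  0  0  0  0  0  0]
```

View pics/a4.png

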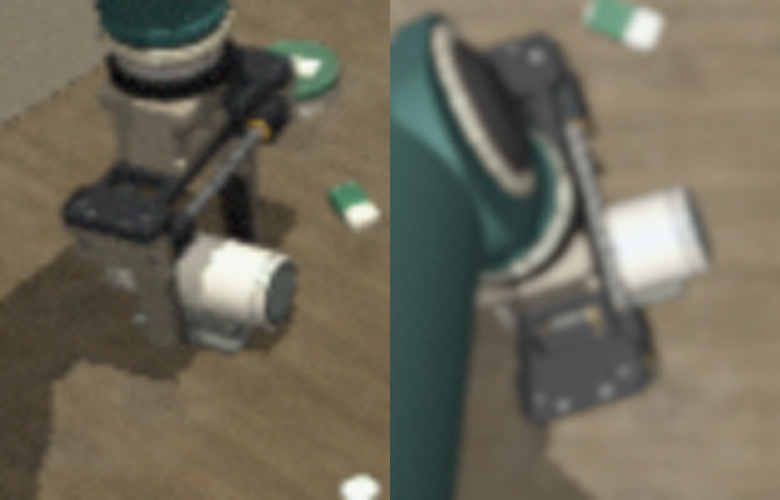

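>>> apply_moves --rows "40 0 0 0 0;40 0 0 0 0;40 0 0 0 0;40 0 0 0 0;40 0 0 0 0;40 0 0 0 0"

```text
clock: 5.5
position: [0.4746, 0.3128, -0.0156]
tool_rot: [-1.867, -2.525, 0.004]
contact_force: [-4.7, -1.5, 4.2]
finger_gap: 0.0472
```

>>> apply_moves --rows "40 0 0 0.3 0;40 0 0 0.6 0;40 0 0 0.8 0;40 0 0 0.8 0;40 0 0 0.8 0;40 0 0 0.8 0;40 0 0 0 0"

```text
clock: 6.38
position: [0.4778, 0.3144, 0.1103]
tool_rot: [1.867, 2.524, 0.009]
contact_force: [0.3, 0.0, -2.0]
finger_gap: 0.0474
```

```bash
python3 look.py b1 .474 .3125 .14
python3 - <<'E'
from h import *
for n in("top","scene"):
    c=cloud(n,np.load(n+"0.npz")['d'])
    m=(c[...,0]>.34)&(c[...,0]<.62)&(c[...,1]<.45)&(c[...,1]>-.4)&(c[...,2]>.075)
    print(n,m.sum(),c[m].max(0) if m.any() else "", c[m].min(0) if m.any() else "")
E
```

```text
scene crop origin 115 89
top crop origin 96 161
6.475 [0.47595447 0.31329596 0.10767842] [-0.38293551 -0.92349821 -2.49875774] 0.04699862502439702
top 360 [0.61948407 0.07823576 0.2053711 ] [ 0.47132968 -0.02674063  0.07504634]
scene 260 [0.61590458 0.07724901 0.20430387] [ 0.46650583 -0.02981384  0.07510183]
```

View pics/b1.png

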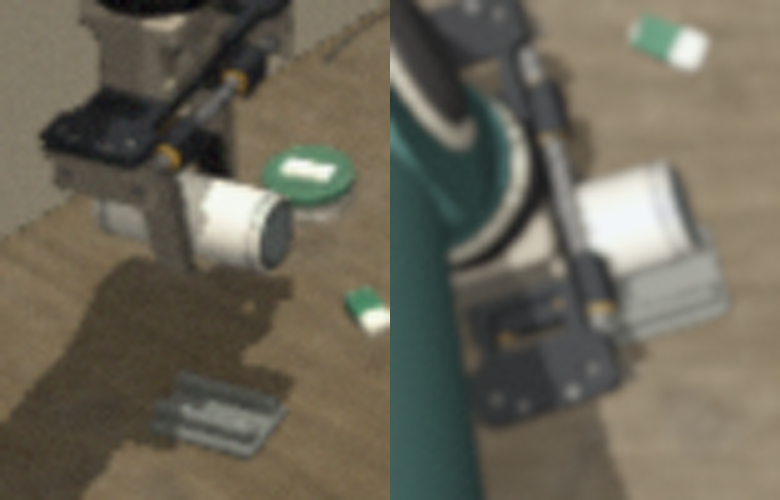

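Run:
```python
from h import *
for n in("top","scene"):
    c=cloud(n,np.load(n+"0.npz")['d'])
    for x in np.arange(.40,.9,.04):
        m=(c[...,0]>x)&(c[...,0]<x+.04)&(c[...,1]<.25)&(c[...,1]>-.15)&(c[...,2]>.03)
        if m.sum()>2: q=c[m]; print(n,round(x,2),m.sum(),"y",np.round(np.percentile(q[:,1],[2,98]),3),"z",np.round(np.percentile(q[:,2],[2,98]),3))
```

```text
top 0.44 54 y [0.053 0.079] z [0.061 0.078]
top 0.48 221 y [-0.024  0.081] z [0.067 0.179]
top 0.52 71 y [-0.026 -0.007] z [0.181 0.202]
top 0.56 72 y [-0.01  0.02] z [0.194 0.204]
top 0.6 71 y [0.018 0.05 ] z [0.175 0.194]
top 0.64 56 y [0.05  0.076] z [0.157 0.178]
top 0.68 50 y [0.073 0.096] z [0.135 0.157]
top 0.72 100 y [0.093 0.248] z [0.031 0.138]
top 0.76 88 y [0.106 0.249] z [0.033 0.118]
top 0.8 34 y [0.114 0.163] z [0.07  0.104]
top 0.84 56 y [-0.149  0.127] z [0.034 0.091]
top 0.88 42 y [0.07  0.138] z [0.031 0.075]
scene 0.44 67 y [0.049 0.074] z [0.054 0.077]
scene 0.48 180 y [-0.027  0.074] z [0.062 0.183]
scene 0.52 53 y [-0.028 -0.009] z [0.182 0.201]
scene 0.56 29 y [-0.013  0.018] z [0.196 0.204]
scene 0.6 18 y [0.017 0.048] z [0.179 0.196]
scene 0.64 13 y [0.046 0.069] z [0.158 0.178]
scene 0.68 13 y [0.071 0.14 ] z [0.035 0.159]
scene 0.72 54 y [0.093 0.248] z [0.03  0.131]
scene 0.76 50 y [0.103 0.25 ] z [0.031 0.117]
scene 0.8 14 y [0.113 0.119] z [0.088 0.101]
scene 0.84 32 y [-0.15   0.125] z [0.037 0.091]
scene 0.88 34 y [0.116 0.137] z [0.031 0.067]
```

>>> apply_moves --rows "40 0 0 0.9 0;40 0 0 0.9 0;40 0 0 0.9 0;40 0 0 0.9 0;40 0 -0.5 0.1 0;40 0 -0.9 0.1 0;40 0 -0.95 0.1 0;40 0 -0.95 0.1 0;40 0 -0.95 0.1 0;40 0 -0.95 0.1 0;40 0 -0.95 0.1 0;40 0 -0.95 0.1 0"

```text
clock: 7.98
position: [0.4744, 0.0968, 0.2381]
tool_rot: [-1.87, -2.523, 0.004]
contact_force: [-0.0, -0.8, -1.1]
finger_gap: 0.0472
```

>>> apply_moves --rows "40 -0.03 -0.95 0 -0.03;40 -0.03 -0.95 0 -0.03;40 -0.03 -0.95 0 -0.03;40 -0.03 -0.95 0 -0.03;40 -0.03 -0.95 0 -0.03;40 -0.03 -0.95 0 -0.03;40 -0.03 -0.95 0 -0.03;40 -0.03 -0.95 0 -0.03;40 -0.03 -0.95 0 -0.03;40 -0.03 -0.95 0 -0.03;40 -0.03 -0.95 0 -0.03;40 -0.03 -0.95 0 -0.02"

```text
clock: 9.48
position: [0.4644, -0.2435, 0.2393]
tool_rot: [-2.198, -2.245, 0.0]
contact_force: [0.1, 0.6, -2.0]
finger_gap: 0.0476
```

>>> apply_moves --rows "40 0 -0.5 0 0;40 0 -0.3 0 0;40 0 0 0 0;40 0 0 0 0"

```text
clock: 9.98
position: [0.4652, -0.2651, 0.2394]
tool_rot: [-2.195, -2.247, -0.0]
contact_force: [-0.2, -0.4, -1.5]
finger_gap: 0.0474
```

```bash
python3 look.py b2 .4645 -.2685 .16
```

```text
scene crop origin 279 173
top crop origin 333 159
10.075 [ 0.4653204  -0.26496993  0.23944895] [ 0.70127951  0.75005739 -1.2681613 ] 0.047290238918520446
```

View pics/b2.png

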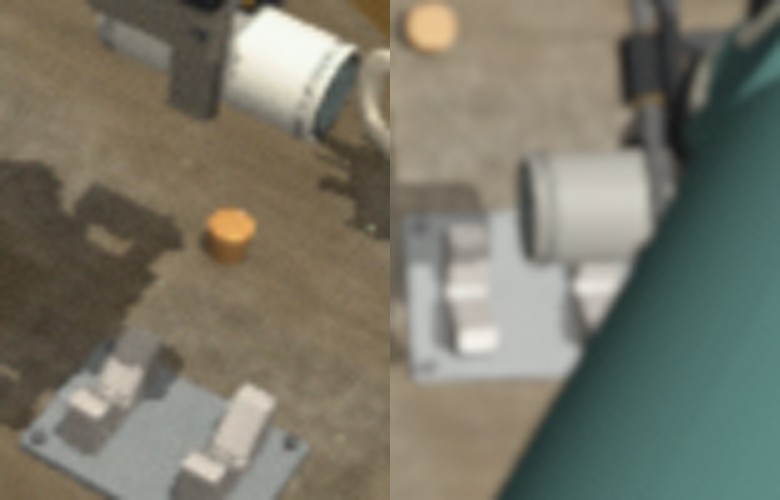

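>>> apply_moves --rows "40 0 -0.1 -0.9 0;40 0 0 -0.9 0;40 0 0 -0.9 0;40 0 0 -0.9 0;40 0 0 -0.9 0;40 0 0 -0.9 0;40 0 0 -0.9 0;40 0 0 0 0;40 0 0 0 0"

```text
clock: 11.2
position: [0.4659, -0.269, 0.0514]
tool_rot: [2.195, 2.246, 0.001]
contact_force: [1.1, 0.3, -1.5]
finger_gap: 0.0479
```

```bash
python3 look.py b3 .4645 -.2685 .08
```

```text
scene crop origin 275 194
top crop origin 326 164
11.3 [ 0.46612672 -0.26906514  0.05173129] [-0.37947051  0.08630163 -1.21359863] 0.04729759283704395
```

View pics/b3.png

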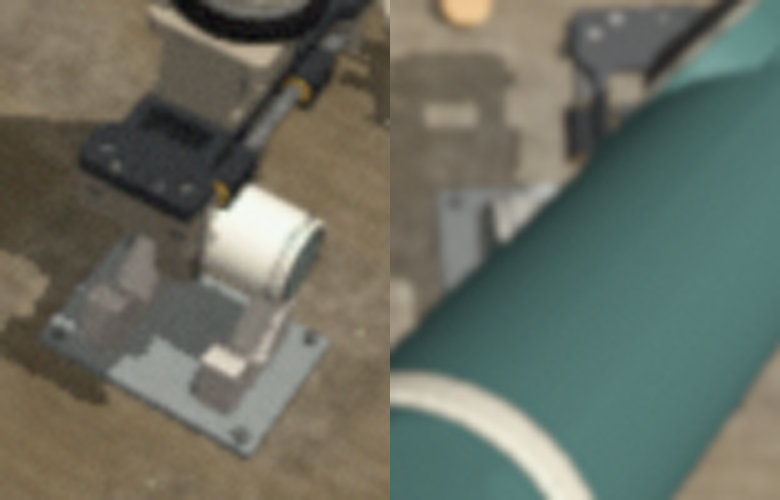

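Run:
```python
from h import *
a=np.radians(1.3); ax=np.array([-np.sin(a),np.cos(a),0]); c=np.array([.4657,-.269,.1077])
e=c-ax*.055; th=np.linspace(0,2*np.pi,60); perp=np.array([np.cos(a),np.sin(a),0])
ring=e+.024*(np.cos(th)[:,None]*perp+np.sin(th)[:,None]*np.array([0,0,1]))
im=np.load("scene_b3.npz")['p'][194:294,275:353,::-1]; im=cv2.resize(im,None,fx=6,fy=6,interpolation=cv2.INTER_CUBIC)
def dr(P,col): 
    q=((proj("scene",P)-[275,194]+.5)*6-.5).astype(int); cv2.polylines(im,[q.reshape(-1,1,2)],False,col,1)
dr(ring,(0,0,255))
f=np.array([.4650,-.2685,0]); 
def F(x,y,z): return f+x*perp+y*ax+np.array([0,0,z])
dr([F(-.046,-.065,.008),F(.046,-.065,.008),F(.046,.065,.008),F(-.046,.065,.008),F(-.046,-.065,.008)],(0,255,0))
for s in(-1,1):
  for x0,x1 in((-.034,-.022),(.022,.034)):
    dr([F(x0,s*.035-.01,.044),F(x1,s*.035-.01,.044),F(x1,s*.035+.01,.044),F(x0,s*.035+.01,.044),F(x0,s*.035-.01,.044)],(255,0,0))
cv2.imwrite("pics/b3o.png",im)
```

```text
(no output)
```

View pics/b3o.png

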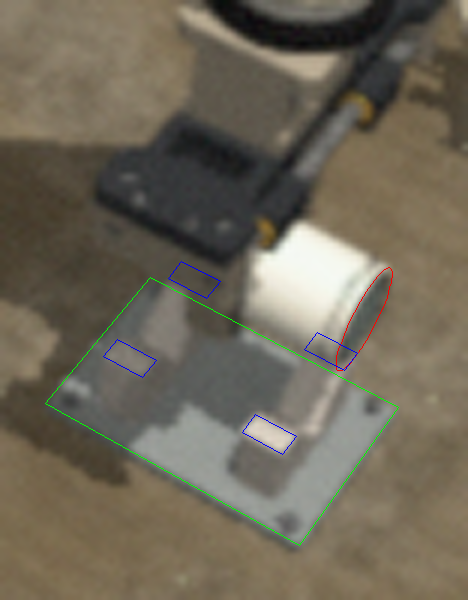

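>>> apply_moves --rows "40 0 0 -0.3 0;40 0 0 -0.4 0;40 0 0 -0.3 0;40 0 0 -0.3 0;40 0 0 -0.2 0;40 0 0 0 0;40 0 0 0 0"

```text
clock: 12.18
position: [0.4653, -0.2689, 0.0057]
tool_rot: [2.196, 2.246, 0.0]
contact_force: [0.3, 0.1, -1.9]
finger_gap: 0.047
```

>>> apply_moves --rows "40 0 0 -0.1 0;40 0 0 0 0"

```text
clock: 12.42
position: [0.4651, -0.2686, 0.0025]
tool_rot: [-2.196, -2.246, -0.0]
contact_force: [-0.2, -0.3, -1.5]
finger_gap: 0.0472
```

>>> apply_moves --rows "40 0 0 -0.05 0;40 0 0 0 0"

```text
clock: 12.68
position: [0.4651, -0.2687, 0.0009]
tool_rot: [-2.196, -2.246, -0.0]
contact_force: [0.8, 0.2, -0.5]
finger_gap: 0.0472
```

>>> apply_moves --rows "40 0 0 -0.05 0;40 0 0 0 0"

```text
clock: 12.92
position: [0.4652, -0.2688, -0.0002]
tool_rot: [2.196, 2.246, 0.0]
contact_force: [-0.7, 0.3, 3.0]
finger_gap: 0.0474
```

>>> apply_moves --rows "40 0 0 -0.02 0;80 0 0 0 0;80 0 0 0 0;80 0 0 0 0;80 0 0 0 0"

```text
clock: 13.55
position: [0.4651, -0.2687, -0.0012]
tool_rot: [-2.196, -2.246, 0.0]
contact_force: [0.4, -0.4, -0.7]
finger_gap: 0.0733
```

```bash
python3 look.py b4 .4645 -.2685 .06
```

```text
scene crop origin 274 199
top crop origin 324 165
13.65 [ 0.46514073 -0.26871558 -0.00115552] [-0.02857923 -0.75429995 -0.19665362] 0.07357050224265797
```

View pics/b4.png

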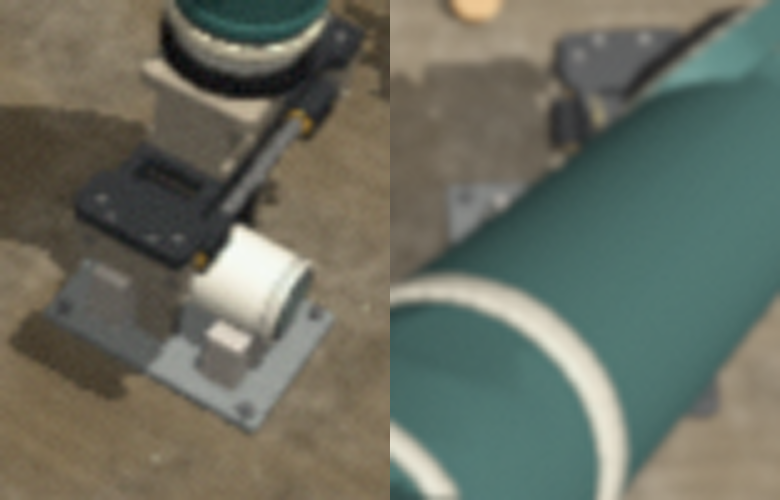

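>>> apply_moves --rows "80 0 0 0.4 0;80 0 0 0.9 0;80 0 0 0.9 0;80 0 0 0.9 0;80 0 0 0.9 0;80 0 0 0.9 0;80 0 0 0.9 0;80 0 0 0.9 0;80 0 0.3 0.9 0;80 0 0.7 0.4 0;60 0.2 0.9 0 0;60 0.2 0.9 0 0"

```text
clock: 15.15
position: [0.4771, -0.1842, 0.2399]
tool_rot: [2.197, 2.244, 0.002]
contact_force: [-0.1, 0.1, -0.3]
finger_gap: 0.0561
```

```bash
python3 look.py b5 .4645 -.2685 .06
```

```text
scene crop origin 274 199
top crop origin 324 165
15.25 [ 0.4778085  -0.18183001  0.23938003] [ 0.40046791 -0.00367106 -0.35124826] 0.05506881959884006
```

View pics/b5.png

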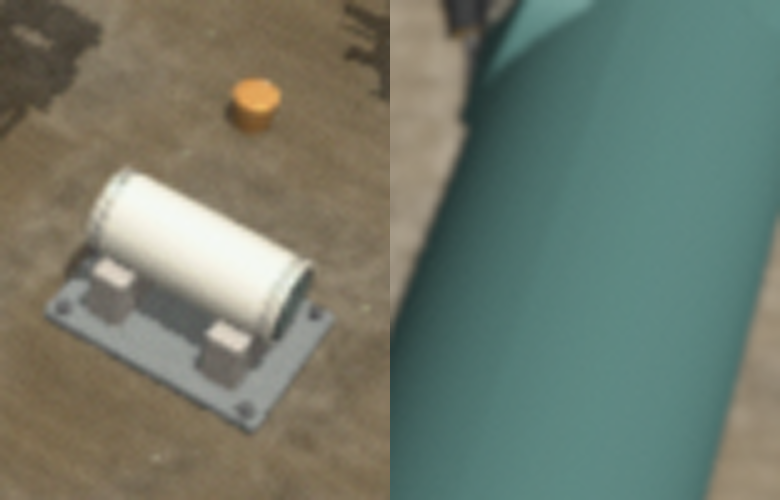

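>>> apply_moves --rows "50 0.25 0.92 0 -0.034;50 0.25 0.92 0 -0.034;50 0.25 0.92 0 -0.034;50 0.25 0.92 0 -0.034;50 0.25 0.92 0 -0.034;50 0.25 0.92 0 -0.034;50 0.25 0.92 0 -0.034;50 0.25 0.92 0 -0.034;50 0.25 0.92 0 -0.034;50 0.25 0.92 0 -0.034;50 0.25 0.92 0 -0.034;50 0.25 0.92 0 -0.034"

```text
clock: 16.75
position: [0.5677, 0.1459, 0.2395]
tool_rot: [2.528, 1.863, 0.0]
contact_force: [-0.1, -0.3, -0.5]
finger_gap: 0.0457
```

>>> apply_moves --rows "50 0.24 0.9 0 -0.034;50 0.24 0.9 0 -0.034;50 0.24 0.9 -0.5 -0.034;50 0.24 0.9 -0.6 -0.034;50 0.24 0.9 -0.8 -0.034;50 0.24 0.8 -0.8 -0.034;50 0 0 -0.8 0;50 0 0 -0.8 0;50 0 0 0 0;50 0 0 0 0"

```text
clock: 18.0
position: [0.6114, 0.3049, 0.1112]
tool_rot: [2.668, 1.657, 0.002]
contact_force: [0.0, 0.3, -0.4]
finger_gap: 0.0455
```

```bash
python3 look.py c1 .612 .311 .06; python3 tips2.py c1
```

```text
scene crop origin 148 89
top crop origin 108 115
18.1 [0.61142302 0.30539396 0.11152167] [-0.68733011  0.66897173 -0.43642908] 0.045819757696549716
scene z hist 0..100mm/5mm [ 2 24  5  0  0  0  0  0  0  0  0  0  0  0  0  0  0  0  0  0]
scene z hist 0..100mm/5mm [ 5 21  3  0  0  0  0  0  0  0  0  0  0  0  0  0  0  0  0  0]
top z hist 0..100mm/5mm [23 45  0  0  0  0  0  0  0  0  0  0  0  0  0  0  0  0  0  0]
top z hist 0..100mm/5mm [26 41  4  0  0  0  0  0  0  0  0  0  0  0  0  0  0  0  0  0]
```

View pics/c1.png

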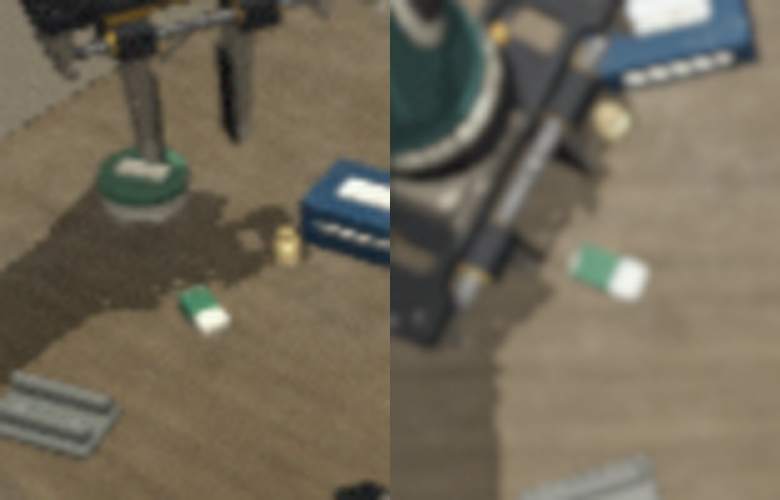

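Run:
```python
from h import *
c=cloud("top",np.load("top0.npz")['d']); j=np.array([np.cos(np.radians(-26.3)),np.sin(np.radians(-26.3))]); w=np.array([-j[1],j[0]])
d=c[...,:2]-[.612,.311]; a=d@j;b=d@w
for A,B in((.12,.06),(.06,.02)):
    m=(abs(a)<A)&(abs(b)<B); q=c[m]; k=q[:,2]>.02; print(m.sum(),k.sum(),q[:,2].max(),np.round(np.c_[a[m],b[m],q[:,2]][k][::8],3))
```

```text
3385 161 0.06769372370774485 [[ 0.117  0.059  0.041]
 [ 0.114  0.057  0.033]
 [ 0.111  0.053  0.039]
 [ 0.104  0.058  0.042]
 [ 0.115  0.04   0.035]
 [ 0.106  0.052  0.035]
 [ 0.116  0.031  0.035]
 [ 0.104  0.046  0.04 ]
 [ 0.115  0.029  0.031]
 [ 0.103  0.044  0.035]
 [ 0.115  0.028  0.023]
 [ 0.102  0.045  0.029]
 [ 0.098  0.052  0.021]
 [ 0.083  0.039  0.027]
 [-0.092 -0.058  0.048]
 [-0.099 -0.059  0.058]
 [-0.117 -0.032  0.051]
 [-0.107 -0.055  0.061]
 [-0.112 -0.052  0.064]
 [-0.115 -0.053  0.064]
 [-0.118 -0.059  0.068]]
586 0 0.019902514416849426 []
```

>>> apply_moves --rows "50 0.02 0.19 -0.5 0;50 0 0 -0.9 0;50 0 0 -0.9 0;50 0 0 -0.9 0;50 0 0 -0.8 0;50 0 0 -0.5 0;50 0 0 0 0;50 0 0 0 0"

```text
clock: 19.1
position: [0.6117, 0.3114, -0.0242]
tool_rot: [2.668, 1.659, 0.002]
contact_force: [0.4, -0.0, 0.5]
finger_gap: 0.046
```

```bash
python3 look.py c2 .612 .311 .03; python3 tips2.py c2
```

```text
scene crop origin 149 96
top crop origin 110 117
19.2 [ 0.61181551  0.31156868 -0.02391486] [ 0.77381572  0.09124506 -0.2479452 ] 0.04618918647113336
scene z hist 0..100mm/5mm [ 5 21  7  0  5  4  5  5  6  5  7  9  6  9  4  8  7  5  4  3]
scene z hist 0..100mm/5mm [ 6 21  1  0  5  7  5  7  6  7  9  7  8  8  7  7  8 10  7  3]
top z hist 0..100mm/5mm [13 33  2  2  1  3  4  3  1  2  1  0  0  0  0  0  0  0  0  0]
top z hist 0..100mm/5mm [19 26  4  0  3  3  5  5  3  2  3  5  2  4  1  2  1  0  0  0]
```

View pics/c2.png

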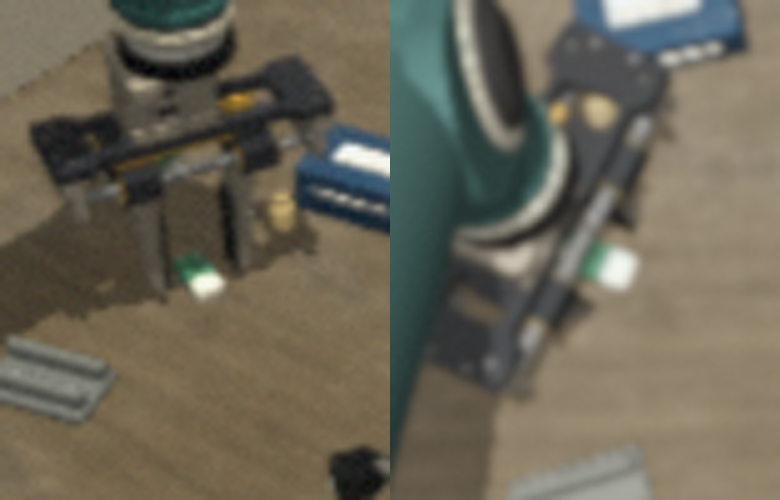

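>>> apply_moves --rows "50 0 0 -0.2 0;50 0 0 0 0"

```text
clock: 19.45
position: [0.6106, 0.3112, -0.0314]
tool_rot: [-2.668, -1.659, 0.001]
contact_force: [-0.3, 0.8, -0.7]
finger_gap: 0.0459
```

>>> apply_moves --rows "50 0 0 -0.1 0;50 0 0 0 0"

```text
clock: 19.7
position: [0.6107, 0.311, -0.0344]
tool_rot: [2.668, 1.659, -0.001]
contact_force: [-0.6, 0.1, 0.1]
finger_gap: 0.0458
```

```bash
python3 look.py c3 .612 .311 .03; python3 tips2.py c3
```

```text
scene crop origin 149 96
top crop origin 110 117
19.8 [ 0.6109371   0.31112361 -0.03416775] [0.1498384  0.34194337 0.33012871] 0.04598090534689866
scene z hist 0..100mm/5mm [ 0 17  8  4  5  3  4  7  8  6  7  7  7  6  8  6  6  1  0  0]
scene z hist 0..100mm/5mm [ 2 14  9  7  7  8  4  5  6  7  7 12  2 13  7  8  5  5  1  2]
top z hist 0..100mm/5mm [14 23  2  2  3  1  6  0  2  0  0  0  0  0  0  0  0  0  0  0]
top z hist 0..100mm/5mm [ 8 27  6  2  5  5  1  4  3  4  1  2  2  0  1  0  1  0  0  1]
```

View pics/c3.png

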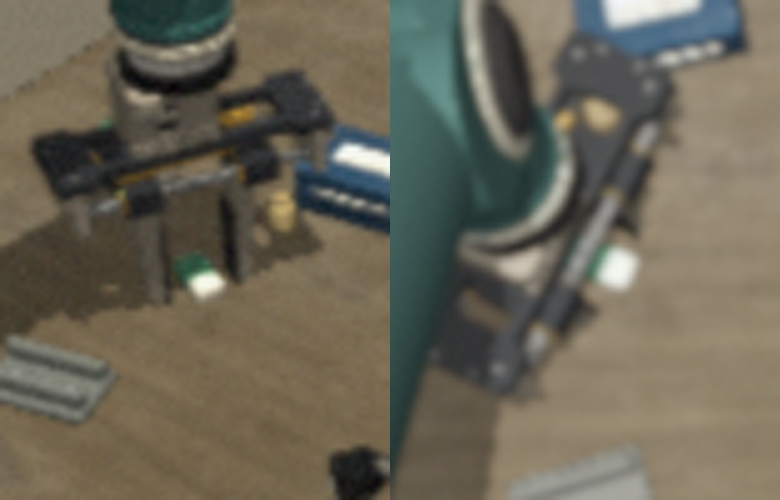

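>>> apply_moves --rows "10 0 0 0 0;10 0 0 0 0;10 0 0 0 0;10 0 0 0 0;10 0 0 0 0"

```text
clock: 20.42
position: [0.611, 0.3112, -0.034]
tool_rot: [2.668, 1.659, 0.0]
contact_force: [-0.1, -0.4, 0.1]
finger_gap: 0.0198
```

>>> apply_moves --rows "10 0 0 0.3 0;10 0 0 0.7 0;10 0 0 0.9 0;10 0 0 0.9 0;10 0 0 0.2 0;10 0 0 0 0"

```text
clock: 21.18
position: [0.611, 0.3114, 0.0566]
tool_rot: [-2.668, -1.659, -0.002]
contact_force: [-0.7, 0.3, -0.3]
finger_gap: 0.0197
```

```bash
python3 look.py c4 .612 .311 .10
```

```text
scene crop origin 147 79
top crop origin 103 111
21.275 [0.61019324 0.31098887 0.05506038] [-0.11074644 -0.18052391 -0.55930527] 0.019883268502180758
```

View pics/c4.png

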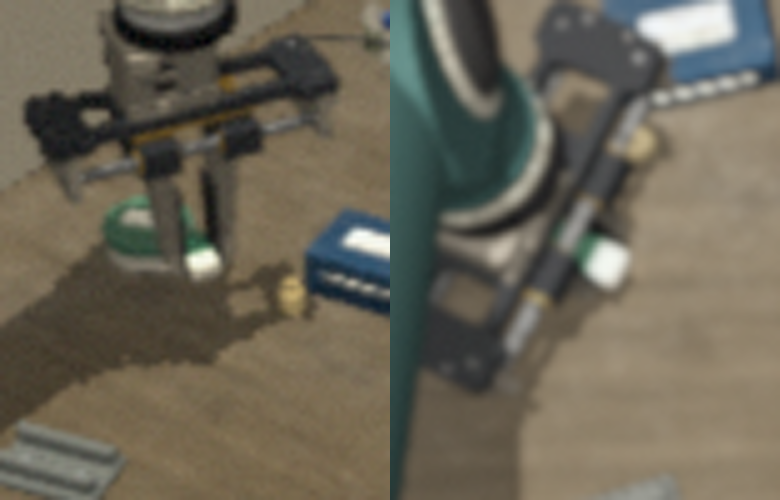

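>>> apply_moves --rows "10 0 0 0.9 0;10 0 0 0.9 0;10 0 0 0.9 0;10 0 0 0.9 0;10 0 0 0.9 0;10 0 0 0.9 0;10 0 -0.5 0.3 0;10 0 -0.8 0.3 0;10 -0.25 -0.92 0 0.034;10 -0.25 -0.92 0 0.034;10 -0.25 -0.92 0 0.034;10 -0.25 -0.92 0 0.034"

```text
clock: 22.78
position: [0.5798, 0.1583, 0.2349]
tool_rot: [-2.577, -1.797, 0.004]
contact_force: [-0.1, -0.5, -0.4]
finger_gap: 0.0196
```

>>> apply_moves --rows "10 -0.25 -0.92 0 0.034;10 -0.25 -0.92 0 0.034;10 -0.25 -0.92 0 0.034;10 -0.25 -0.92 0 0.034;10 -0.25 -0.92 0 0.034;10 -0.25 -0.92 0 0.034;10 -0.25 -0.92 0 0.034;10 -0.25 -0.92 0 0.034;10 -0.25 -0.92 0 0.034;10 -0.25 -0.92 0 0.034;10 -0.25 -0.92 0 0.034;10 -0.25 -0.92 0 0.034"

```text
clock: 24.28
position: [0.4886, -0.1716, 0.2349]
tool_rot: [-2.256, -2.184, 0.002]
contact_force: [-0.1, 0.5, -0.0]
finger_gap: 0.0198
```

>>> apply_moves --rows "10 -0.25 -0.92 0 0.034;10 -0.25 -0.92 0 0.033;10 -0.2 -0.8 0 0;10 -0.16 -0.5 0 0;10 0 -0.17 0 0;10 0 0 -0.6 0;10 0 0 -0.9 0;10 0 0 -0.9 0;10 0 0 -0.9 0;10 0 0 -0.5 0;10 0 0 0 0;10 0 0 0 0"

```text
clock: 25.78
position: [0.4657, -0.2689, 0.1225]
tool_rot: [2.196, 2.245, 0.001]
contact_force: [0.5, -0.1, 0.1]
finger_gap: 0.0197
```

```bash
python3 look.py d1 .465 -.2685 .11; python3 -c "
from h import *
a=manip.state()['tool_rot'];print(np.degrees(2*np.arctan2(a[1],a[0]))-90)"
```

```text
scene crop origin 276 186
top crop origin 329 162
25.875 [ 0.46582179 -0.26900971  0.12277683] [-0.24837269  0.3904587  -0.67292054] 0.01969686390761098
1.2405560753774694
```

View pics/d1.png

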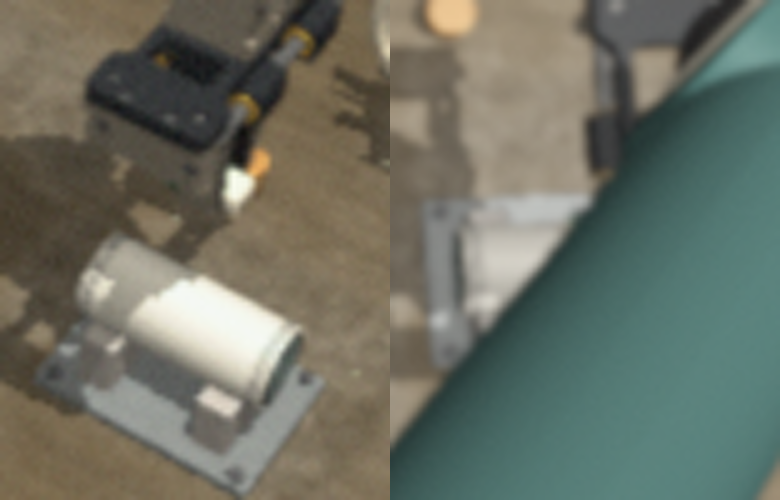

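>>> apply_moves --rows "10 -0.02 0 -0.6 0;10 0 0 -0.7 0;10 0 0 -0.6 0;10 0 0 -0.4 0;10 0 0 0 0;10 0 0 0 0"

```text
clock: 26.62
position: [0.4649, -0.2691, 0.0533]
tool_rot: [2.197, 2.244, 0.0]
contact_force: [0.1, -0.3, -0.4]
finger_gap: 0.0194
```

```bash
python3 look.py d2 .465 -.2685 .08
```

```text
scene crop origin 275 194
top crop origin 326 163
26.725 [ 0.4650109  -0.26903473  0.05351412] [ 0.72838716 -0.08561225  0.2643814 ] 0.01965534374698
```

View pics/d2.png

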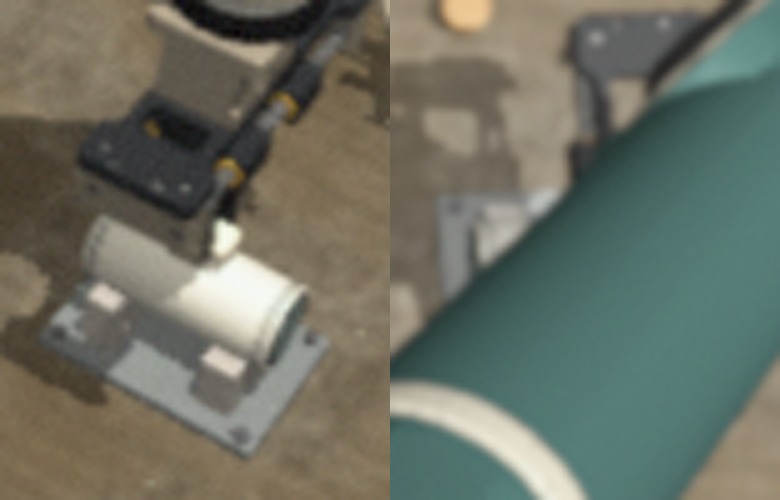

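>>> apply_moves --rows "10 0 0 -0.15 0;10 0 0 0 0"

```text
clock: 26.98
position: [0.4644, -0.2686, 0.0483]
tool_rot: [-2.197, -2.245, -0.0]
contact_force: [-0.0, -0.1, -0.3]
finger_gap: 0.0198
```

>>> apply_moves --rows "10 0 0 -0.06 0;10 0 0 0 0"

```text
clock: 27.22
position: [0.4645, -0.2687, 0.0465]
tool_rot: [-2.197, -2.245, 0.0]
contact_force: [0.3, -0.3, -0.8]
finger_gap: 0.0196
```

>>> apply_moves --rows "10 0 0 -0.03 0;10 0 0 0 0"

```text
clock: 27.48
position: [0.4646, -0.2688, 0.0458]
tool_rot: [2.197, 2.245, 0.0]
contact_force: [0.4, -0.0, 1.5]
finger_gap: 0.0193
```

>>> apply_moves --rows "10 0 0 -0.02 0;10 0 0 0 0"

```text
clock: 27.72
position: [0.4647, -0.2688, 0.0457]
tool_rot: [2.197, 2.245, 0.001]
contact_force: [-1.8, 1.5, 6.0]
finger_gap: 0.0196
```

>>> apply_moves --rows "10 0 0 0.02 0;10 0 0 0 0;25 0 0 0 0;30 0 0 0 0;40 0 0 0 0;45 0 0 0 0;45 0 0 0 0;45 0 0 0 0"

```text
clock: 28.72
position: [0.4645, -0.2687, 0.0457]
tool_rot: [2.197, 2.245, -0.0]
contact_force: [-0.2, -0.2, -0.5]
finger_gap: 0.0414
```

```bash
python3 look.py d3 .465 -.2685 .08
```

```text
scene crop origin 275 194
top crop origin 326 163
28.825 [ 0.46455233 -0.26872287  0.04570477] [ 0.66036698  0.13438004 -0.12222727] 0.04138933233974195
```

View pics/d3.png

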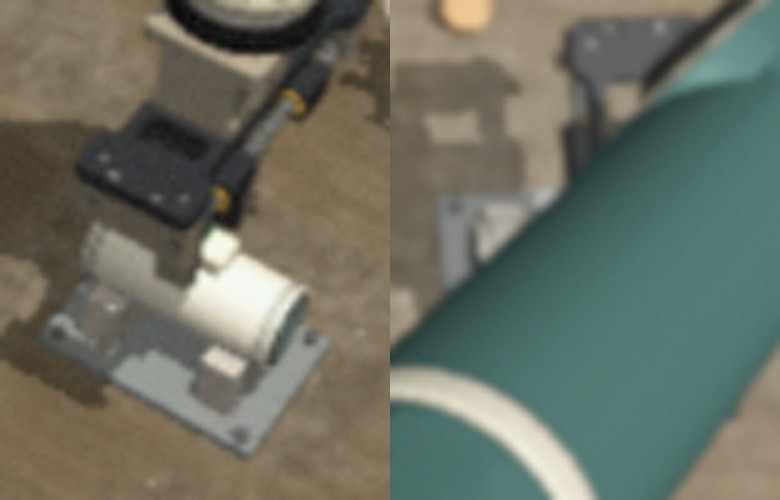

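>>> apply_moves --rows "45 0 0 0.2 0;45 0 0 0.4 0;45 0 0 0.7 0;45 0 0 0.7 0;45 0 0 0.7 0;45 0 0 0 0"

```text
clock: 29.58
position: [0.4658, -0.2693, 0.1286]
tool_rot: [2.195, 2.243, 0.003]
contact_force: [-0.2, -0.1, -0.9]
finger_gap: 0.0412
```

```bash
python3 look.py d4 .465 -.2685 .08
```

```text
scene crop origin 275 194
top crop origin 326 163
29.675 [ 0.4645295  -0.26846106  0.12670439] [-0.49717224 -0.20149245 -0.19117189] 0.04102237829012776
```

View pics/d4.png

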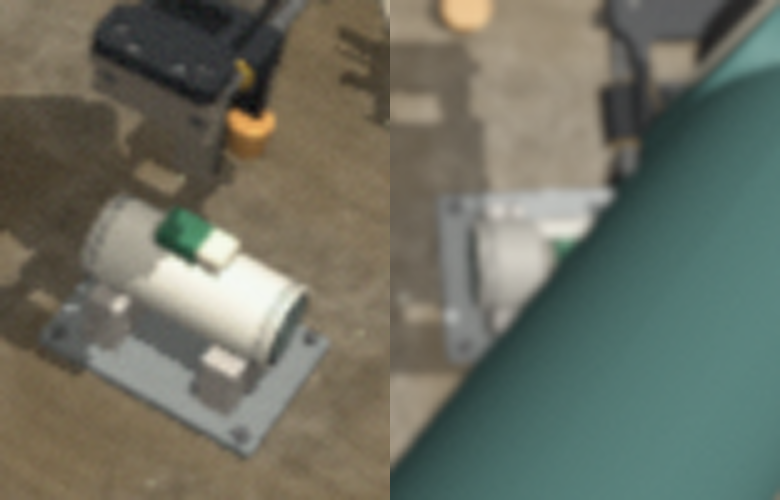

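Run:
```python
from h import *
p=np.load("scene_d4.npz")['p']; x,y,k=295,228,4
im=cv2.resize(p[y:y+30,x:x+36],None,fx=k,fy=k,interpolation=cv2.INTER_CUBIC); lab=cv2.cvtColor(im,cv2.COLOR_RGB2LAB).astype(int)
m=(lab[...,1]<118); v,u=np.nonzero(m); g=np.array([u.mean(),v.mean()])/k+[x,y]
print(len(u),g,plane("scene",[g],.090),"white end approx",plane("scene",[[275+238/5,194+250/5],[275+215/5,194+268/5]],.0925))
```

```text
1216 [311.87808388 240.39412007] [[ 0.46323075 -0.26005872  0.09      ]] white end approx [[ 0.46766298 -0.28905313  0.0925    ]
 [ 0.45019769 -0.28573632  0.0925    ]]
```

>>> apply_moves --rows "0 0 0 0 0;0 0 0 0 0;0 0 0 -0.5 0;0 0 0 -0.6 0;0 0 0 -0.6 0;0 0 0 -0.3 0;0 0 0 0 0;0 0 0 0 0"

```text
clock: 30.68
position: [0.4648, -0.2691, 0.067]
tool_rot: [2.197, 2.244, 0.0]
contact_force: [0.6, -0.4, -0.2]
finger_gap: 0.0005
```

```bash
python3 look.py e1 .465 -.2685 .08
```

```text
scene crop origin 275 194
top crop origin 326 163
30.775 [ 0.46499744 -0.26900075  0.06726058] [ 0.77003936 -0.13458603 -0.50926661] 0.0002219205281844218
```

View pics/e1.png

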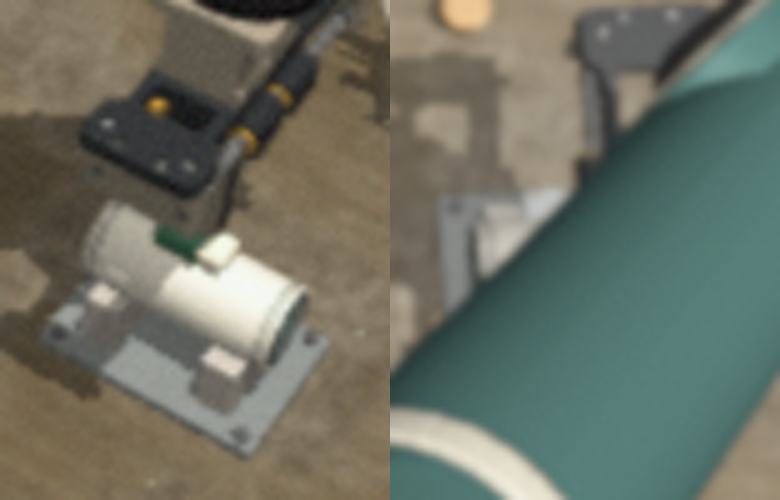

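>>> apply_moves --rows "0 0 0 -0.1 0;0 0 0 -0.1 0;0 0 0 -0.06 0;0 0 0 0 0;0 0 0 0 0"

```text
clock: 31.4
position: [0.4646, -0.2688, 0.0589]
tool_rot: [2.197, 2.245, -0.0]
contact_force: [0.1, 0.7, 0.4]
finger_gap: 0.0006
```

>>> apply_moves --rows "0 0 0 -0.04 0;0 0 0 0 0"

```text
clock: 31.65
position: [0.4645, -0.2687, 0.0576]
tool_rot: [-2.197, -2.245, 0.0]
contact_force: [-0.5, 0.7, 0.1]
finger_gap: 0.0006
```

>>> apply_moves --rows "0 0 0 -0.03 0;0 0 0 0 0"

```text
clock: 31.9
position: [0.4645, -0.2687, 0.0567]
tool_rot: [-2.197, -2.245, 0.0]
contact_force: [0.3, 0.1, 0.2]
finger_gap: 0.0009
```

>>> apply_moves --rows "0 0 0 -0.02 0;0 0 0 0 0"

```text
clock: 32.15
position: [0.4645, -0.2687, 0.0562]
tool_rot: [-2.197, -2.245, 0.0]
contact_force: [-0.2, -0.0, -0.1]
finger_gap: 0.0001
```

>>> apply_moves --rows "0 0 0 -0.02 0;0 0 0 0 0"

```text
clock: 32.4
position: [0.4645, -0.2687, 0.0555]
tool_rot: [-2.197, -2.245, 0.0]
contact_force: [0.3, -0.1, -0.7]
finger_gap: 0.0004
```

>>> apply_moves --rows "0 0 0 -0.02 0;0 0 0 0 0"

```text
clock: 32.65
position: [0.4647, -0.2688, 0.0554]
tool_rot: [2.197, 2.245, 0.001]
contact_force: [-1.3, 0.3, 5.0]
finger_gap: 0.0001
```

>>> apply_moves --rows "0 0 0 -0.02 0;0 0 0 0 0"

```text
clock: 32.9
position: [0.4646, -0.2688, 0.0553]
tool_rot: [-2.197, -2.245, -0.001]
contact_force: [-1.7, 1.8, 10.7]
finger_gap: 0.0005
```

>>> apply_moves --rows "0 0 0 0 0;0 0 0 0 0;0 0 0 0 0;0 0 0 0 0"

```text
clock: 33.4
position: [0.4647, -0.2688, 0.0553]
tool_rot: [2.198, 2.245, 0.001]
contact_force: [-2.4, 1.1, 10.1]
finger_gap: 0.0003
```

```bash
python3 look.py e2 .465 -.2685 .08
```

```text
scene crop origin 275 194
top crop origin 326 163
33.5 [ 0.46469057 -0.26879253  0.05531518] [-2.72039083  1.52679063 10.93569858] 0.0006017746148853738
```

View pics/e2.png

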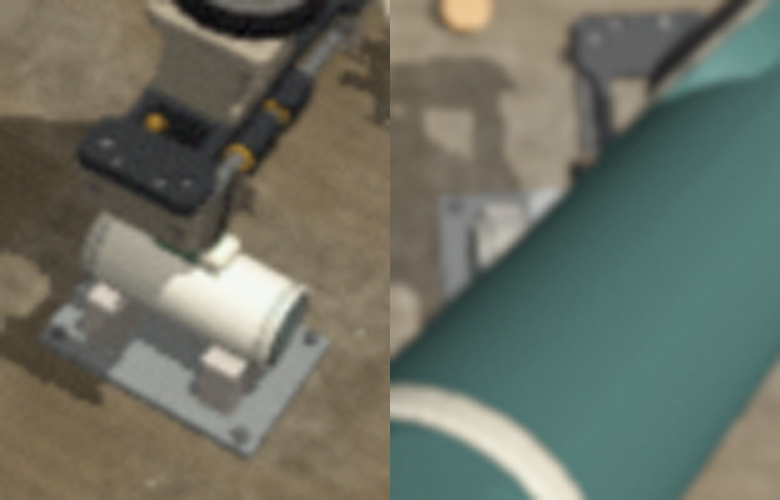

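```bash
python3 -c "
from bench import manip
print(manip.sign_off()); s=manip.state(); print(s['clock'],s['position'],s['contact_force'])"
```

```text
the job is handed in; nothing more can be done
None
the job is handed in; nothing more can be done
```

The job is done and handed in at about 33.5 s of the 72 s allowed. The barrel is in the twin V-block, the eraser lies on top of it, and the shut fingertips are still pressing down on the eraser.

- **Barrel:** I lifted it out of the rest and lowered it until the force showed contact with the V. After I let go, the picture showed it seated and level. The gripper stood within about 1 mm of the measured fixture centre in plan.
- **Eraser:** I took the one in front of the weights, laid it along the barrel and let go. With the fingers 80 mm clear, the picture showed it balancing flat, its middle within about 3 mm of the barrel's middle.
- **Final push:** the vertical force held steady at 10 to 11 N over the last half second, with a side force of about 3 N. By calculation each V face carries roughly 7 to 11 N. I could not measure the faces directly.

**One check disagreed:** both cameras showed the fingertips about 38 mm higher than the reported TCP height. I set grasp heights from the cameras and confirmed each contact by force. The heights at which the barrel, the eraser and the final push made contact agreed with this to about 1–2 mm.

I saw no sign of any weight, the vial or the cork being touched, but I did not measure their positions again at the end. The top camera's view of the fixture was blocked by the arm, so the last visual checks come from the scene camera alone.

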